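Set a cutter holder in the tool presetter

ROBOT

A 6-joint arm with a two-finger parallel gripper is mounted at the origin on the work surface. World frame = base frame: x ahead of the robot, y to its left, z up, the work surface at z = 0. Lengths are in m, angles in rad, forces in N, time in s.
With the tool pointing down it reaches from about 0.275 to 1 m from the base axis. Payload 8.4 kg.
Tool frame: the origin (TCP) lies between the finger pads; the fingertips stand 22 mm ahead of it and the grasp point (between the pads) lies 3 mm ahead of it; z points along the fingers, y is the line along which they close (so a half turn about z gives the same grasp; the last joint's range is limited). The gripper opens to 85 mm and grips with 20 to 120 N. Pads are 22 mm wide; open, the fingers measure 114 mm over their backs; the gripper's body (76 mm by 85 mm) begins 54 mm behind the grasp point. The pads swing forward as they close: fully open they stand 13 mm farther back than shut.
Start: joints at [1.212, 0.353, 1.633, -0, 1.155, -0.002], TCP at [0.218, 0.586, 0.217] pointing down, gripper open.
Joint ranges: [-2.63, 2.63], [-0.92, 2.1], [0.06, 2.66], [-1.3, 4.44], [0, 2.69], [-3.02, 3.02]. Speed limits (rad/s): [2.22, 2.22, 2.79, 3.14, 3.14, 3.14].

INTERFACE

Orientations are given as a unit quaternion [x, y, z, w].
In Python, from cell import ctrl gives the robot as it stands.
- The arm moves only by the shell command python3 -m handwheel 'ROWS' [OPENING] [FORCE]. ROWS is text: rows parted by semicolons, each of 6 numbers parted by spaces: the shift along the tool's x, y, z in m, then the turn, a rotation vector about the tool's x, y, z in degrees. In form: dx dy dz wx wy wz; .... A call has 1 to 8 rows; each row is the pose to reach, as a shift and turn from the pose commanded when the call began, along the tool's axes at that moment; what a row does not reach only later rows make up. A row lasts 1/10 s, in which the tool goes at most 50 mm and 8.59 degrees, less where a joint would pass 70% of its speed; a pose out of reach is approached as far as the arm can. A call with a gripper value outside its range is refused whole. OPENING is the closure, from -1 (fully open) to 1 (shut), set as the call begins (- or left out, the last holds). The fingers move at their own pace and stop on an object; FORCE is the grip in N (left out, the last holds). Time passes only in rows, so rows that repeat a pose let the fingers close. It gives the time, the measured TCP pose, the force, the opening and the grip force at its end, in the units of the state.
- ctrl.read_state(): the state, without advancing time (a new reading comes with each control period).
- ctrl.capture(name): name is "side" or "top"; returns the picture (480x640x3 uint8, red, green, blue); there is no depth.
- ctrl.calibration(name): a dict with "mtx" (3x3 intrinsics, pixels), "D" ([k1, k2, p1, p2, k3] as OpenCV has them; the pictures are not rectified), "origin" and "orientation" of the camera in the world. Camera axes: x right, y down, z forward; pixel columns grow to the right and rows downward; lengths in m; the calibration is good to about 2 mm. A picture is of the moment at which its call begins. calibration takes no time and is no camera call.
- ctrl.hand_in(): hands the job in; it is judged then, once.
Trained networks look in the newest picture that a camera, given by its name, has taken for a name from the list of things; names that differ only in an ending like _2 or _b are one class to them, and where a whole thing is asked for, a point or a joint stands for the part that bears it (a point fixed in the world has none). Each returns a list of dicts, best first, with "confidence" (0 to 1); they miss things now and then, are a little off and sometimes report something else, mostly with a low value. They report only what shows in the picture. A call takes as long as a camera call. They do not tell look-alikes from the thing itself.
- ctrl.outline_of(camera, target): "mask" (480x640 bool, what is visible of it) and "uv" ([column, row] in pixels, amid what is visible of it).
- ctrl.pinpoint(camera, target): "uv" ([column, row] in pixels: a listed point, or the origin of a listed thing).
The state is a dict: "clock": time; "joint_positions": joint angles; "joint_velocities": joint speeds; "tau": joint torques, N m; "eef_pos": TCP position; "eef_rot": TCP orientation; "contact_force": force on the tool from outside, world axes, zero at the start; "ft_torque": the same for the moment, N m; "grip_width": opening from 0.0 (shut) to 1.0 (fully open); "gripper_force": force on a finger pad.
Only numpy, scipy, OpenCV 4.12 (cv2) and the standard library are available. Lean on these libraries where they do the work, as an engineer would, in place of code of your own. Each camera call takes 0.05 s, during which the arm holds its last target. There are 200 camera calls.

TASK

Take the tool holder with the short, thick cutter out of the rack by its nut and seat its taper in the presetter's spindle: turn it gently until the spindle's two keys drop into the slots of its flange and the flange sits fully home on the spindle face, without forcing it. Then let go and slide the dial gauge up to the cutter by its knob until the plunger is pressed in by about 4 mm. Keep off the cutter itself, do not bottom the gauge, and leave the other things on the bench where they are.

Things in the scene. Friction and masses are not known exactly. Their poses are not given: they have to be found in the camera images.
- holder_nut (a point): Centre of the round dark nut (diameter 42 mm, 24 mm high) of the steel tool holder to be set: the place to grip it. z is the holder's axis, upright in rack and spindle. Below the nut are a neck (diameter 33 mm, 10 mm high), a flange and a taper; above it a short thick cutter. The flange top lies 22 mm, its underside 41 mm and the taper's tip 88 mm below this point; the cutter ends 39 mm above it.
- holder_flange (a point): Centre of the underside of that holder's flange (diameter 50 mm, 19 mm thick, with a V-groove). Two slots, 17 mm wide and open at the rim, cut through the whole flange down to 17 mm from the axis; they lie at this point's +x and -x (a half turn gives the same fit). z up.
- holder: The same tool holder, 0.5 to 0.8 kg. Origin at the centre of the small end of its taper, z up, x through the flange slots. The taper is 47 mm long, diameter 17 mm at the tip and 32 mm at the flange. In the rack it hangs in a loose hole, the flange lying on the rack's top, 60 mm above the bench; lift it straight out.
- cutter: The brittle two-edged cutter clamped in that holder, diameter 24 mm, 27 mm of it above the nut. Origin and axes are those of holder.
- spindle_face (a point): Centre of the flat top face (diameter 66 mm, 62 mm above the bench) of the presetter's upright spindle. The tapered bore that matches the holder opens here. Axes are those of the fixed presetter, not of the turning spindle: z up, +y along the bed from the gauge towards the spindle. A friction brake holds the spindle (it slips at 0.6 N m).
- key_top (a point): Point on the spindle axis at the height of the tops of its two driving keys, 8 mm above the face. The keys are 15 mm wide, chamfered, 19 to 30 mm from the axis, opposite each other, and fit the slots with 1 mm play each side. The angle is not measured: the line through both keys lies anywhere within 0.6 rad of this point's y axis and must be seen or felt. Axes as spindle_face.
- presetter: The tool presetter, fixed to the bench: grey bed 110 mm wide, spindle housing (diameter 104 mm at the foot) at its +y end, gauge carriage on the bed. Origin on the bench under the spindle axis; axes as spindle_face. With the flange on the key tops the taper has 1.3 mm of radial play in the bore; home, 0.2 mm, the flange lying flat on the face.
- gauge_slide (a joint): Travel of the gauge carriage along the bed towards the spindle, in m: 0 (far end) to 0.095; it starts between 0 and 0.015. It slides with about 3 N of friction and stays where it is left. With the holder home, the plunger just meets the cutter when this reads 0.073.
- plunger (a joint): How far the dial gauge's plunger is pressed in, in m: 0 free, 0.010 bottomed; a light spring, 0.15 N per mm.
- gauge_knob (a point): Grip point on the carriage's upright black knob (diameter 20 mm, 60 to 108 mm above the bench; this point 92 mm), at the carriage end away from the spindle; it moves with the carriage. The round dial (diameter 56 mm, 121 to 145 mm above the bench) has its centre 100 mm from the knob towards the spindle. Axes as spindle_face.
- plunger_tip (a point): Tip of the dial gauge's horizontal plunger (flat, diameter 13 mm), 132 mm above the bench, facing the spindle, 170 mm ahead of the knob when free. Axes as spindle_face.
- slim_holder: A holder of the same kind in the rack, but with a slim, long cutter (diameter 12 mm, 50 mm long); not to be used.
- empty_holder: A holder of the same kind in the rack without any cutter; not to be used.
- hook_spanner: Hook spanner, 180 x 48 x 6 mm, lying beside the presetter's bed.
- collet: Loose steel collet, diameter 25 mm, 34 mm high, near the rack.
- offcut: Wood offcut, 110 x 45 x 30 mm.
- bench_plane: Steel smoothing plane with wooden handles, 235 x 62 mm, 95 mm high.
Things that resemble listed ones, but are neither listed nor needed, are in the scene too. Leave any green or turquoise look-alike of the holder alone.

How it is judged:
On the way:
1. the holder is home in the spindle, keys in its slots, and let go, with the gauge still clear of it (z of holder_flange in the frame of spindle_face below 0.0015 m and horizontal distance between holder_flange and spindle_face below 0.0015 m and angle between holder_flange's own z axis and vertical below 0.03 rad and contact force between the fingers and holder below 0.1 N and value of joint plunger below 0.0005 m), for 0.3 s.
At the end, for the whole second after the job is handed in: The holder stands in the spindle with its flange within 1.5 mm of the face, within 1.5 mm of the axis and upright to 0.03 rad, let go and at rest; the dial gauge has been slid up to the cutter and its plunger is pressed in by 1.5 to 6.5 mm (z of holder_flange in the frame of spindle_face below 0.0015 m and horizontal distance between holder_flange and spindle_face below 0.0015 m and angle between holder_flange's own z axis and vertical below 0.03 rad and contact force between the fingers and holder below 0.1 N and value of joint plunger between 0.0015 and 0.0065 m and value of joint gauge_slide above 0.072 m and linear speed of holder below 0.01 m/s and velocity of joint gauge_slide between -0.005 and 0.005 m/s); the robot touches nothing.
It fails at once if the holder is forced or dropped onto the presetter (contact forces between them adding up to over 80 N) (contact force between holder and presetter above 80 N).
It fails at once if the gripper presses on the brittle cutter (more than 3 N) (contact force between cutter and the fingers above 3 N).
It fails at once if the dial gauge is bottomed (plunger in more than 9 mm) (value of joint plunger above 0.009 m).
It fails at once if another holder or a bystander is moved more than 30 mm (distance of any of slim_holder, empty_holder, hook_spanner, collet, offcut, bench_plane from where it was at the start of the episode above 0.03 m).
It also fails if it takes over 69 s, if anything falls off the work surface, if the arm or the gripper's body presses on something with over 40 N, if the wrist force passes 120 N, or if a joint passes its speed limit or range.

## Working session

There is one attempt and no reset: what is moved stays moved. The work goes in short steps, Python scripts to look and compute and a shell command to move; the robot and the scene stay as the last step left them, time stands still between calls to the robot, and variables do not carry over. Pictures are saved under pics/ and viewed, at most 10 in all, crops included, and the job is handed in when it is done.

```bash
ls; mkdir -p pics; cat > h.py <<'E'
import numpy as np, cv2
from scipy.spatial.transform import Rotation as R
from cell import ctrl
def ray(cam,uv):
    c=ctrl.calibration(cam)
    p=cv2.undistortPoints(np.array([[uv]],float),np.array(c["mtx"]),np.array(c["D"]))[0,0]
    return np.array(c["origin"]),rot(c["orientation"])@np.array([p[0],p[1],1])
def rot(o):
    o=np.array(o,float); return R.from_quat(o).as_matrix() if o.size==4 else o.reshape(3,3)
def atz(cam,uv,z):
    o,d=ray(cam,uv); return o+d*(z-o[2])/d[2]
def proj(cam,P):
    c=ctrl.calibration(cam); Rm=rot(c["orientation"])
    q=(np.atleast_2d(P)-np.array(c["origin"]))@Rm
    return cv2.projectPoints(q.reshape(-1,1,3),np.zeros(3),np.zeros(3),np.array(c["mtx"]),np.array(c["D"]))[0].reshape(-1,2)
def snap(cam,name):
    im=ctrl.capture(cam); cv2.imwrite(f"pics/{name}.png",im[:,:,::-1]); return im
def tri(uvs,uvt):
    A=[];b=[]
    for cam,uv in(("side",uvs),("top",uvt)):
        o,d=ray(cam,uv); d/=np.linalg.norm(d); M=np.eye(3)-np.outer(d,d); A.append(M); b.append(M@o)
    x=np.linalg.lstsq(np.vstack(A),np.hstack(b),rcond=None)[0]
    return x,[np.linalg.norm(M@x-bb) for M,bb in zip(A,b)]
E
cat > a.py <<'E'
from h import *
np.set_printoptions(precision=4,suppress=True)
H=dict(holder_nut=.101,holder_flange=.06,spindle_face=.062,key_top=.07,gauge_knob=.092,plunger_tip=.132,slim_holder=.013,empty_holder=.013,holder=.013,presetter=0)
for cam in("side","top"):
    print(cam,{k:np.array(v).round(3).tolist() for k,v in ctrl.calibration(cam).items()})
    snap(cam,cam+"0")
    for t,z in H.items():
        for r in ctrl.pinpoint(cam,t)[:4]:
            print(cam,t,np.round(r["uv"],1),round(r["confidence"],2),atz(cam,r["uv"],z))
print(ctrl.read_state())
E
python3 a.py
```

```text
pics
side {'mtx': [[578.036, 0.0, 313.099], [0.0, 578.036, 240.842], [0.0, 0.0, 1.0]], 'D': [-0.036, 0.0, 0.0, 0.0, 0.0], 'origin': [-0.195, -0.874, 0.903], 'orientation': [0.835, -0.293, 0.16, -0.438]}
side holder_nut [196.9 233.1] 0.94 [0.3391 0.236  0.101 ]
side holder_nut [267.5 229.4] 0.93 [0.4875 0.1411 0.101 ]
side holder_nut [282.9 191.1] 0.87 [0.6343 0.2745 0.101 ]
side holder_nut [196.4 203.2] 0.73 [0.4107 0.3653 0.101 ]
side holder_flange [280.2 204.1] 0.88 [0.6263 0.2778 0.06  ]
side holder_flange [269.7 245. ] 0.69 [0.485  0.1304 0.06  ]
side holder_flange [197.7 241.6] 0.68 [0.3484 0.2569 0.06  ]
side holder_flange [345.  245.8] 0.6 [0.6338 0.0091 0.06  ]
side spindle_face [319.5 251.9] 0.97 [0.5638 0.0264 0.062 ]
side key_top [321.7 250.7] 0.74 [0.5642 0.0185 0.07  ]
side gauge_knob [380.6 300.5] 0.58 [ 0.5258 -0.2269  0.092 ]
side plunger_tip [337.8 246.6] 0.52 [ 0.5476 -0.0585  0.132 ]
side slim_holder [254.1 224.7] 0.79 [0.5466 0.2958 0.013 ]
side empty_holder [226.8 235.5] 0.68 [0.4566 0.2966 0.013 ]
side holder [204.8 228.4] 0.96 [0.427  0.3652 0.013 ]
side holder
[... 1355 characters left out ...]
[0.561  0.0131 0.013 ]
top holder [128.4 275. ] 0.7 [0.4281 0.4054 0.013 ]
top presetter [299.8 219.8] 0.81 [0.5644 0.0214 0.    ]
top presetter [187.3 190.9] 0.66 [0.629  0.2873 0.    ]
{'clock': 1.1, 'joint_positions': array([ 1.2116,  0.353 ,  1.6334,  0.    ,  1.1552, -0.0024]), 'joint_velocities': array([-0.0018,  0.0002,  0.0008, -0.0005, -0.0012,  0.0002]), 'tau': array([ -0.0005, -60.5186, -34.2447,   0.0003,   0.0008,  -0.    ]), 'eef_pos': array([0.2183, 0.5857, 0.2167]), 'eef_rot': array([ 0.1775,  0.9841,  0.    , -0.    ]), 'contact_force': array([ 0.887 , -0.5266,  1.2039]), 'ft_torque': array([ 0.0235, -0.0198, -0.0329]), 'gripper_force': 0.0, 'grip_width': 0.9988912231305695}
```

```bash
python3 - <<'E'
import cv2
a=cv2.imread("pics/side0.png")[140:350,150:450];b=cv2.imread("pics/top0.png")[140:360,90:450]
cv2.imwrite("pics/c1.png",cv2.resize(a,None,fx=2.6,fy=2.6,interpolation=2));cv2.imwrite("pics/c2.png",cv2.resize(b,None,fx=2.2,fy=2.2,interpolation=2))
E
```

```text
(no output)
```

View pics/c1.png

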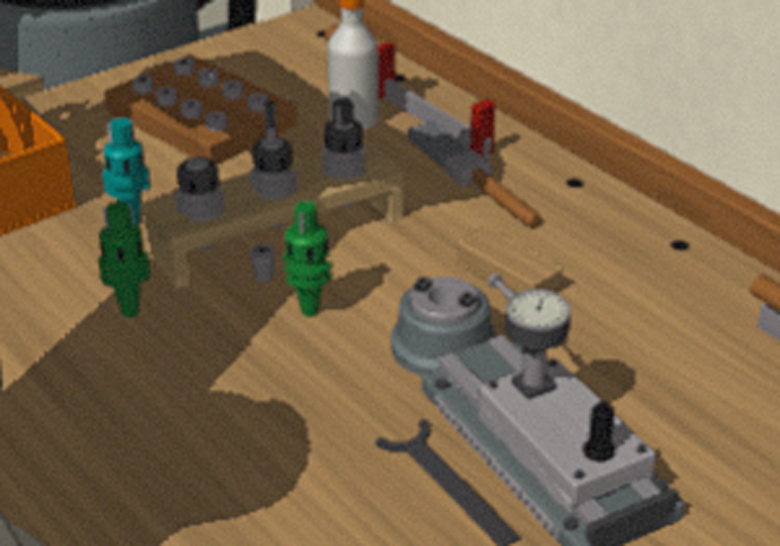

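View pics/c2.png

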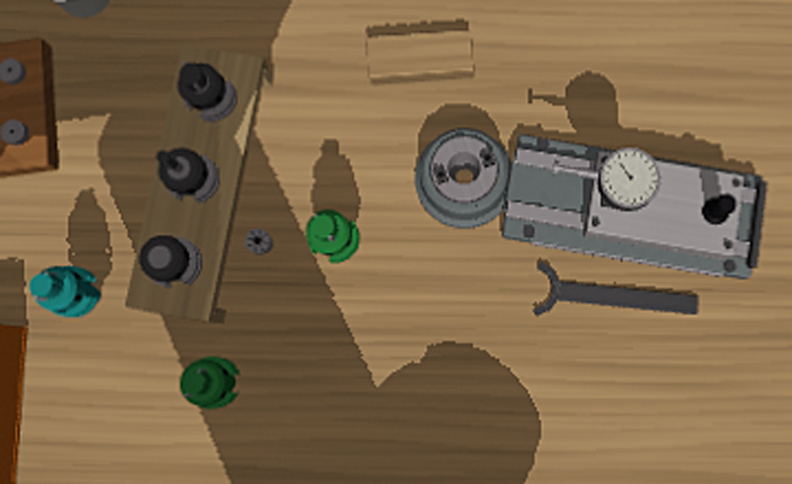

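The side crop shows the short thick cutter's holder at the rack's far end (side px ~283,190; top px ~182,178). The slim and empty holders stand next to it, and the green and teal ones are look-alikes. In the top view the spindle is at px ~(300,218), with its keys at ~(290,218) and ~(312,210). The knob is at ~(417,235). A bottle stands behind the rack, so I'll zoom in on it and on the keys.

```bash
python3 - <<'E'
import cv2,numpy as np
t=cv2.imread("pics/top0.png");s=cv2.imread("pics/side0.png")
r=lambda im,f:cv2.resize(im,None,fx=f,fy=f,interpolation=2)
C=np.zeros((600,800,3),np.uint8)
a=r(t[100:220,90:220],3);C[:360,:390]=a
b=r(t[190:240,270:335],6);C[:300,400:790]=b
c=r(s[160:225,255:305],4);C[310:570,400:600]=c
d=r(t[160:205,160:205],5);C[370:595,0:225]=d
e=r(s[235:275,300:345],4);C[310:470,610:790]=e
cv2.imwrite("pics/c3.png",C)
E
```

```text
(no output)
```

View pics/c3.png

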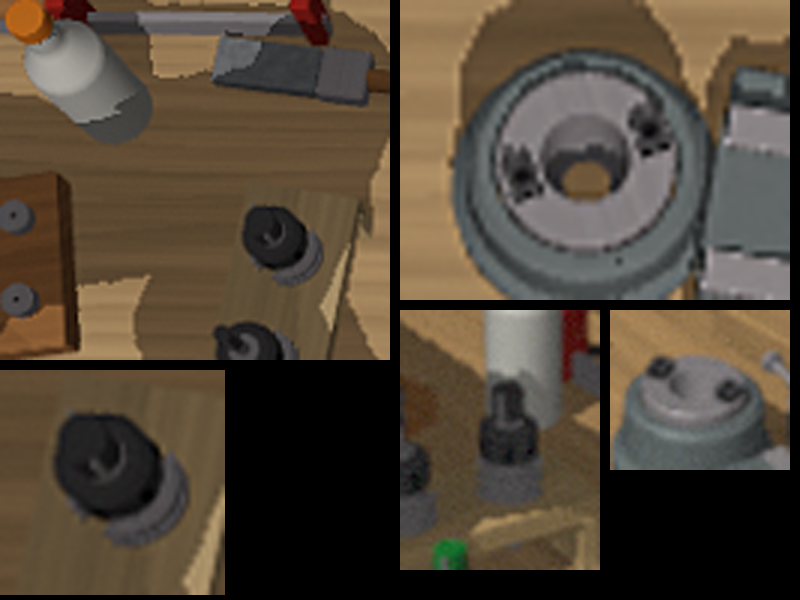

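The spindle keys are at top px (290.3,218.7) and (311.8,211.3). The bottle's foot is near px (130,138), clear of the holder at (182,178). The holder's slots can't be read here, so I'll look again once it is lifted.

```bash
python3 - <<'E'
from h import *
np.set_printoptions(precision=4,suppress=True)
k=[atz("top",u,.07) for u in((290.3,218.7),(311.8,211.3))]
d=k[0]-k[1];print("keys",k,(k[0]+k[1])/2,np.linalg.norm(d),"ang",np.arctan2(d[1],d[0]))
print("bottle",atz("top",(130,138),0))
for n,a,b in(("nut",(282.9,191.1),(179.8,177.9)),("face",(319.5,251.9),(299.7,214.8)),("keytop",(321.7,250.7),(298.6,214.7)),("knob",(380.6,300.5),(419.9,234.4)),("tip",(337.8,246.6),(338.5,214.3))):print(n,*tri(a,b))
s=ctrl.read_state();Rt=rot(s["eef_rot"])
print(Rt, Rt.T@(np.array([.632,.276,.26])-s["eef_pos"]))
E
```

```text
keys [array([0.5523, 0.041 , 0.07  ]), array([ 0.5695, -0.0053,  0.07  ])] [0.5609 0.0178 0.07  ] 0.04946569135955388 ang 1.9278191352548806
bottle [0.7589 0.4358 0.    ]
nut [0.6327 0.2764 0.1004] [np.float64(0.002413510156479031), np.float64(0.0024135101564791337)]
face [0.5611 0.0215 0.0663] [np.float64(0.0011235316505791549), np.float64(0.0011235316505788582)]
keytop [0.5641 0.022  0.0676] [np.float64(0.0024230287050904372), np.float64(0.0024230287050906844)]
knob [ 0.5176 -0.2338  0.1008] [np.float64(0.00032574556924136304), np.float64(0.00032574556924186004)]
tip [ 0.5495 -0.0583  0.1314] [np.float64(0.0012984633079944701), np.float64(0.0012984633079943329)]
[[-0.937   0.3493 -0.    ]
 [ 0.3493  0.937   0.    ]
 [ 0.      0.     -1.    ]] [-0.4958 -0.1456 -0.0433]
```

```bash
python3 -m handwheel '-0.045 -0.013 -0.03 0 0 0; -0.09 -0.027 -0.043 0 0 0; -0.14 -0.041 -0.043 0 0 -4; -0.187 -0.055 -0.043 0 0 -8; -0.234 -0.069 -0.043 0 0 -12; -0.281 -0.083 -0.043 0 0 -15; -0.328 -0.097 -0.043 0 0 -15; -0.375 -0.111 -0.043 0 0 -15' -1 60; python3 - <<'E'
from h import *
s=ctrl.read_state();Rt=rot(s["eef_rot"])
print(Rt.round(4), Rt.T@(np.array([.6325,.276,.19])-s["eef_pos"]),s["joint_positions"])
E
```

```text
clock: 1.9
eef_pos: [0.5314, 0.3499, 0.2599]
eef_rot: [0.047, 0.999, 0.0, 0.0]
contact_force: [0.2, 0.5, 0.3]
grip_width: 0.998
gripper_force: 0.0
[[-9.955e-01  9.480e-02  4.000e-04]
 [ 9.480e-02  9.955e-01  3.000e-04]
 [-3.000e-04  3.000e-04 -1.000e+00]] [-0.10759989 -0.06401086  0.06991039] [ 5.79884634e-01  3.34383182e-01  1.56178402e+00  5.31606835e-05
  1.24496359e+00 -8.95998071e-01]
```

```bash
python3 -m handwheel '-0.04 -0.024 0 0 0 0; -0.08 -0.048 0 0 0 0; -0.108 -0.064 0.02 0 0 0; -0.108 -0.064 0.06 0 0 0; -0.108 -0.064 0.07 0 0 0; -0.108 -0.064 0.07 0 0 0'; python3 - <<'E'
from h import *
np.set_printoptions(precision=4,suppress=True)
T=snap("top","t1");S=snap("side","s1")
for cam in("side","top"):
  for t,z in(("holder_nut",.101),("cutter",.013)):
    for r in ctrl.pinpoint(cam,t)[:5]: print(cam,t,np.round(r["uv"],1),round(r["confidence"],2),atz(cam,r["uv"],z))
s=ctrl.read_state();print(s["eef_pos"],s["eef_rot"])
r=lambda im,f:cv2.resize(im[:,:,::-1],None,fx=f,fy=f,interpolation=2)
cv2.imwrite("pics/c4.png",np.hstack([r(T[120:220,130:230],4),r(S[140:240,235:335],4)]))
E
```

```text
clock: 2.5
eef_pos: [0.6298, 0.277, 0.1877]
eef_rot: [0.047, 0.999, -0.001, -0.002]
contact_force: [-0.3, 0.1, 0.1]
grip_width: 1.004
gripper_force: 0.0
side holder_nut [196.6 231.8] 0.87 [0.3414 0.2417 0.101 ]
side holder_nut [195.  202.2] 0.7 [0.4103 0.3723 0.101 ]
side holder_nut [281.5 189.8] 0.65 [0.6356 0.2829 0.101 ]
side holder_nut [270. 232.] 0.6 [0.4856 0.1276 0.101 ]
top holder_nut [243.3 243.2] 0.76 [0.4923 0.1361 0.101 ]
top holder_nut [179.1 179.3] 0.74 [0.6273 0.2787 0.101 ]
top holder_nut [181.  315.7] 0.65 [0.3418 0.2567 0.101 ]
top holder_nut [190.6 190.6] 0.16 [0.6029 0.2525 0.101 ]
top cutter [242.6 250.6] 0.55 [0.4883 0.1494 0.013 ]
top cutter [188.2 188.1] 0.45 [0.6323 0.2821 0.013 ]
[0.6318 0.2783 0.1916] [0.047  0.9989 0.0006 0.0012]
```

View pics/c4.png

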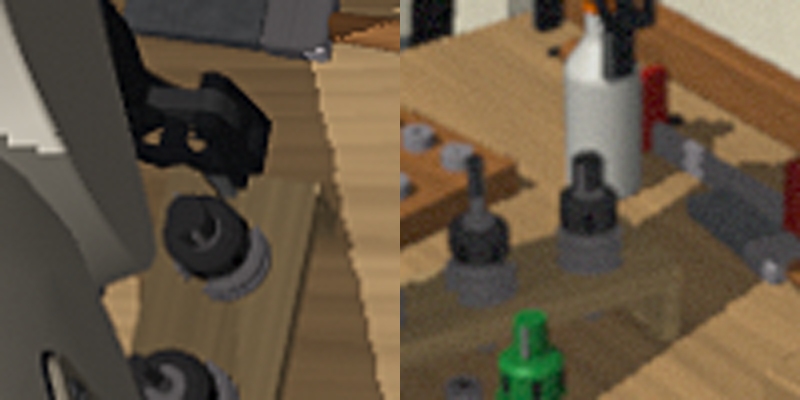

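```bash
python3 - <<'E'
from h import *
np.set_printoptions(precision=1,suppress=True)
s=ctrl.read_state();Rt=rot(s["eef_rot"]);p=s["eef_pos"];print(Rt.round(3),p.round(4))
for y in(-.047,.047):
  for z in(.01,-.05): P=p+Rt@np.array([0,y,z]);print(y,z,proj("top",P),proj("side",P))
E
```

```text
[[-1.   0.1  0. ]
 [ 0.1  1.   0. ]
 [-0.   0.  -1. ]] [0.6 0.3 0.2]
-0.047 0.01 [[191.8 167.8]] [[289.8 171.8]]
-0.047 -0.05 [[183.8 157.5]] [[289.5 151.4]]
0.047 0.01 [[144.7 162.8]] [[272.1 158.5]]
0.047 -0.05 [[133.4 152.3]] [[271.4 138.7]]
```

```bash
python3 -m handwheel '0 -0.001 0.02 0 0 0; -0.001 -0.001 0.04 0 0 0; -0.001 -0.001 0.06 0 0 0; -0.001 -0.001 0.075 0 0 0; -0.001 -0.001 0.086 0 0 0; -0.001 -0.001 0.086 0 0 0; -0.001 -0.001 0.086 0 0 0'; python3 - <<'E'
from h import *
s=ctrl.read_state();print(s["eef_pos"],s["eef_rot"],s["contact_force"])
T=snap("top","t2");S=snap("side","s2")
r=lambda im,f:cv2.resize(im[:,:,::-1],None,fx=f,fy=f,interpolation=2)
cv2.imwrite("pics/c5.png",np.hstack([r(T[120:220,130:230],4),r(S[140:240,235:335],4)]))
E
```

```text
clock: 3.5
eef_pos: [0.6326, 0.2766, 0.1042]
eef_rot: [0.047, 0.999, 0.0, 0.0]
contact_force: [0.7, 0.5, 0.6]
grip_width: 0.998
gripper_force: 0.0
[0.63261338 0.2765517  0.10423173] [4.74253024e-02 9.98874743e-01 1.16634081e-04 2.71998612e-04] [0.67088915 0.47340837 0.58572742]
```

View pics/c5.png

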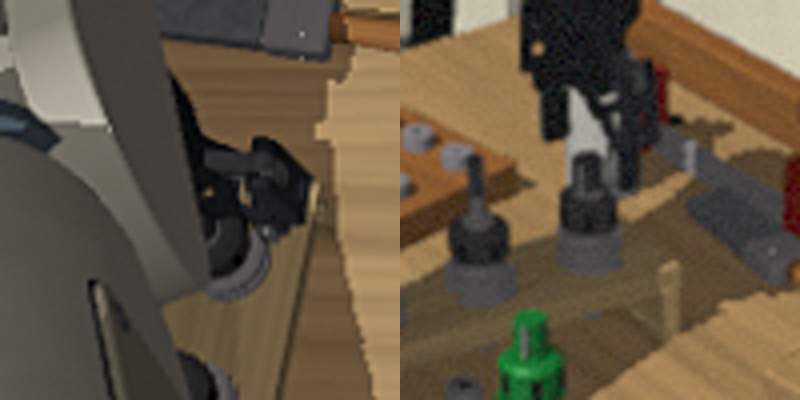

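The near finger's tip is at side px ~(291,189) and top px ~(196,177). That may be higher than the geometry says, so I'll check the height before closing, because of the cutter.

```bash
python3 - <<'E'
from h import *
np.set_printoptions(precision=4,suppress=True)
s=ctrl.read_state();Rt=rot(s["eef_rot"]);p=s["eef_pos"]
for y in(-.043,.043):
  for z in(.009,-.02,-.05):
    P=p+Rt@np.array([0,y,z]);print(y,z,P,proj("top",P).round(1),proj("side",P).round(1))
print("cutter top",proj("top",[.6327,.2764,.14]),proj("side",[.6327,.2764,.14]),"nut",proj("side",[.6327,.2764,.101]))
print(tri((291,189),(196,177)))
E
```

```text
-0.043 0.009 [0.6289 0.2339 0.0958] [[200.7 179.6]] [[290.1 199.1]]
-0.043 -0.02 [0.6289 0.2338 0.1248] [[197.5 175.6]] [[290.  189.9]]
-0.043 -0.05 [0.6288 0.2338 0.1548] [[194.  171.2]] [[289.8 180.2]]
0.043 0.009 [0.6371 0.3195 0.0958] [[161.2 175.4]] [[274.4 186.3]]
0.043 -0.02 [0.637  0.3195 0.1248] [[156.9 171.3]] [[274.1 177.3]]
0.043 -0.05 [0.637  0.3194 0.1548] [[152.1 166.8]] [[273.8 167.8]]
cutter top [[175.2057 171.3194]] [[281.7496 178.6998]] nut [[282.032  191.0062]]
(array([0.6283, 0.2344, 0.127 ]), [np.float64(0.0036027624157720624), np.float64(0.003602762415772934)])
```

```bash
python3 - <<'E'
import cv2,numpy as np
for a,b,r0,c0,r1,c1 in(("side0","s2",168,264,208,300),("top0","t2",160,180,190,215)):
    A=cv2.GaussianBlur(cv2.imread(f"pics/{a}.png"),(3,3),0).astype(int);B=cv2.GaussianBlur(cv2.imread(f"pics/{b}.png"),(3,3),0).astype(int)
    d=np.abs(A-B).max(2)[r0:r1,c0:c1]
    print(b,c0)
    for i,row in enumerate(d):print(r0+i,"".join("#" if v>40 else "+" if v>18 else "." for v in row))
E
```

```text
s2 264
168 +....+#######+....#############++##+
169 #+...+########....+######+####+++##+
170 ###+.+########.....+#####+#####++#++
171 ####+.########......+#############++
172 #####.########.......#############++
173 #####++#######.......+############++
174 ######.+#####.........+###########++
175 #######......++++...++.##########+++
176 ###########++####+++##.+#######+++..
177 #################+++##.+#######+....
178 ###############+++++++..+######+....
179 ##############++........+######+....
180 ##############+..........+#####+....
181 ##############+..........+####+.....
182 ##############+.........+#####+.....
183 +#############+.........+#####+.....
184 .+############+.........+#####+.....
185 ...+##########..........+#####+.....
186 ...++########+..........+#####+.....
187 .+##########+............+###+.+###+
188 +##########+...........++.....+#####
189 ###########+...............+########
190 ###########+.............+##########
191 ###########+.............##########+
192 ###########+.............#########+.
193 ###########+.............+######+...
194 ###########+...........
[... 1053 characters left out ...]
###########+.++.....
173 ...++....+################+.+......
174 ..........+###############+........
175 ...........+##############+........
176 +...........+##########+++...+++...
177 +.............++++####+......+##+..
178 +..............+++####.......+###+.
179 ................++#++........+###+.
180 ................+++.........+#####+
181 ............................+######
182 +.........................+.+######
183 ++.......................++.+######
184 ++......................+++.+######
185 ++......................++..+######
186 ++.....................+#+.++######
187 #++....................+#+.+#######
188 ##+...................+##+.+#######
189 +++...................+##..+#######
```

```bash
python3 -m handwheel '0 0 0 0 0 0; 0 0 0 0 0 0; 0 0 0 0 0 0; 0 0 0 0 0 0' -0.2 30; python3 - <<'E'
from h import *
s=ctrl.read_state();print(s["eef_pos"],s["grip_width"])
T=snap("top","t3");S=snap("side","s3")
r=lambda im,f:cv2.resize(im[:,:,::-1],None,fx=f,fy=f,interpolation=cv2.INTER_CUBIC)
cv2.imwrite("pics/c6.png",np.hstack([r(T[150:200,165:215],8),r(S[150:200,258:308],8)]))
E
```

```text
clock: 4.0
eef_pos: [0.6323, 0.2764, 0.1039]
eef_rot: [0.047, 0.999, 0.0, 0.0]
contact_force: [-0.1, -0.3, 0.2]
grip_width: 0.599
gripper_force: 0.0
[0.63233104 0.27636958 0.10386913] 0.5987291073502422
```

View pics/c6.png

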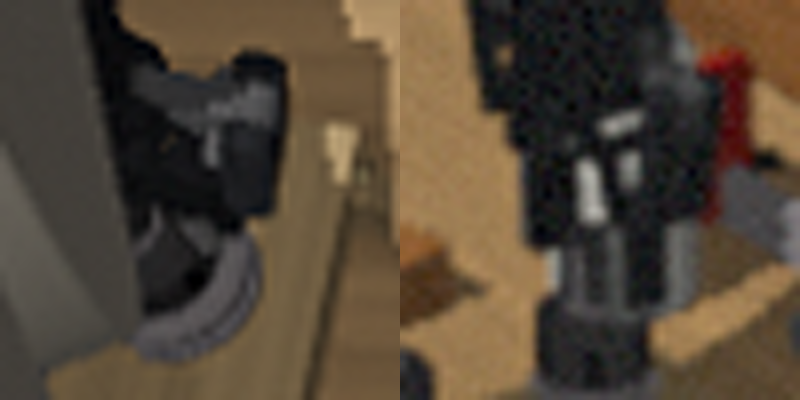

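```bash
python3 -m handwheel '0 0 0 0 0 0; 0 0 0 0 0 0; 0 0 0.005 0 0 0; 0 0 0.01 0 0 0; 0 0 0.015 0 0 0; 0 0 0.015 0 0 0' -1 30; python3 -m handwheel '0 0 0.004 0 0 0; 0 0 0.008 0 0 0; 0 0 0.01 0 0 0; 0 0 0.01 0 0 0' -1; python3 -m handwheel '0 0 0 0 0 0; 0 0 0 0 0 0; 0 0 0 0 0 0' -0.2 30;python3 - <<'E'
from h import *
s=ctrl.read_state();print(s["eef_pos"],s["grip_width"])
T=snap("top","t4");S=snap("side","s4")
r=lambda im,f:cv2.resize(im[:,:,::-1],None,fx=f,fy=f,interpolation=cv2.INTER_CUBIC)
cv2.imwrite("pics/c7.png",np.hstack([r(T[150:200,165:215],8),r(S[155:205,258:308],8)]))
E
```

```text
clock: 4.7
eef_pos: [0.6316, 0.2761, 0.0874]
eef_rot: [0.047, 0.999, -0.0, -0.001]
contact_force: [-0.4, -0.1, 0.2]
grip_width: 1.006
gripper_force: 0.0
clock: 5.1
eef_pos: [0.632, 0.2762, 0.0782]
eef_rot: [0.047, 0.999, -0.0, -0.0]
contact_force: [0.2, -0.0, -0.7]
grip_width: 0.997
gripper_force: 0.0
clock: 5.4
eef_pos: [0.6324, 0.2764, 0.0789]
eef_rot: [0.047, 0.999, 0.0, 0.0]
contact_force: [0.3, 0.2, -0.3]
grip_width: 0.602
gripper_force: 0.0
[0.6323962  0.27639524 0.07889344] 0.6017554401169005
```

View pics/c7.png

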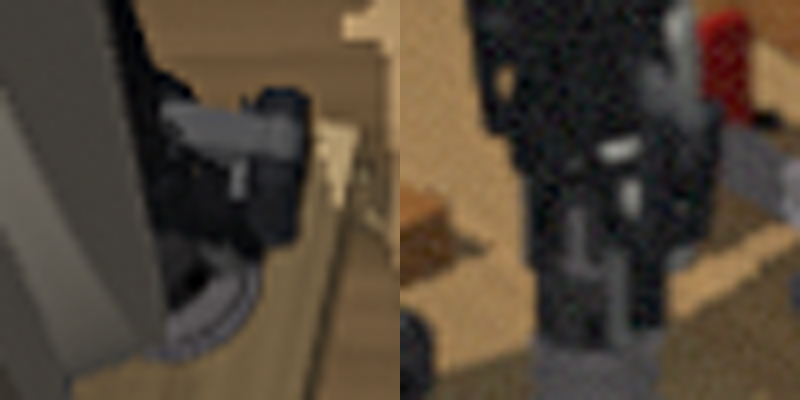

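Coming 25 mm further down met no contact, so the fingers really are about 30 mm higher than the listed TCP geometry suggests. The near tip is now at side px ~(291,197), about nut height. I'll go a little lower and close.

```bash
python3 -m handwheel '0 0 0.003 0 0 0; 0 0 0.006 0 0 0; 0 0 0.006 0 0 0' -0.2 30; python3 -m handwheel '0 0 0 0 0 0; 0 0 0 0 0 0; 0 0 0 0 0 0; 0 0 0 0 0 0; 0 0 0 0 0 0' 1 60
```

```text
clock: 5.8
eef_pos: [0.6319, 0.2762, 0.072]
eef_rot: [0.047, 0.999, -0.0, -0.0]
contact_force: [-0.1, 0.4, 0.2]
grip_width: 0.598
gripper_force: 0.0
clock: 6.3
eef_pos: [0.6322, 0.276, 0.0728]
eef_rot: [0.047, 0.999, -0.0, -0.0]
contact_force: [-1.0, -4.0, 3.3]
grip_width: 0.474
gripper_force: 61.4
```

```bash
python3 -m handwheel '0 0 -0.01 0 0 0; 0 0 -0.025 0 0 0; 0 0 -0.05 0 0 0; 0 0 -0.08 0 0 0; 0 0 -0.11 0 0 0; 0 0 -0.14 0 0 0; 0 0 -0.17 0 0 0; 0 0 -0.17 0 0 0'; python3 - <<'E'
from h import *
s=ctrl.read_state();Rt=rot(s["eef_rot"])
print(Rt.T@(np.array([.562,.02,.29])-s["eef_pos"]),s["joint_positions"],s["contact_force"])
E
```

```text
clock: 7.1
eef_pos: [0.6346, 0.2777, 0.2485]
eef_rot: [0.047, 0.999, 0.002, 0.004]
contact_force: [1.4, 0.6, -6.2]
grip_width: 0.472
gripper_force: 62.2
[ 0.04753513 -0.2632059  -0.04308791] [ 4.10146163e-01  4.28325508e-01  1.44920298e+00  3.52546898e-04
  1.25525010e+00 -1.06593300e+00] [ 1.35850429  0.58933239 -6.22196538]
```

```bash
python3 -m handwheel '0.02 -0.038 -0.01 0 0 0; 0.043 -0.08 -0.02 0 0 0; 0.065 -0.123 -0.03 0 0 0; 0.088 -0.167 -0.04 0 0 0; 0.111 -0.211 -0.052 0 0 0; 0.134 -0.255 -0.063 0 0 0; 0.157 -0.3 -0.073 0 0 0; 0.175 -0.335 -0.08 0 0 0' && python3 -m handwheel '0.008 -0.012 -0.003 0 0 0; 0.008 -0.012 -0.003 0 0 0; 0.008 -0.012 -0.003 0 0 0; 0.008 -0.012 -0.003 0 0 0'; cat > look.py <<'E'
from h import *
import sys
n=sys.argv[1]; S=snap("side","v"+n); s=ctrl.read_state(); Rt=rot(s["eef_rot"])
nut=s["eef_pos"]+np.array([0,0,.0285])
fl=proj("side",nut-[0,0,.0315])[0]
print(n,s["eef_pos"].round(4),"psi",np.degrees(np.arctan2(Rt[1,1],Rt[0,1])).round(2),"tilt",Rt[:,2].round(4),"nut uv",proj("side",nut)[0].round(1),"flange mid",fl.round(1),[(np.round(r["uv"],1),round(r["confidence"],2)) for r in ctrl.pinpoint("side","holder_nut")[:5]])
np.save(f"pics/v{n}.npy",np.r_[fl,s["eef_pos"],Rt[:,1]])
E
python3 look.py 0
```

```text
clock: 7.9
eef_pos: [0.4242, -0.0418, 0.322]
eef_rot: [0.047, 0.999, -0.0, -0.0]
contact_force: [1.1, -2.2, -6.6]
grip_width: 0.47
gripper_force: 63.0
clock: 8.3
eef_pos: [0.4175, -0.0509, 0.325]
eef_rot: [0.047, 0.999, 0.0, -0.0]
contact_force: [-0.6, -0.7, -7.4]
grip_width: 0.467
gripper_force: 63.4
0 [ 0.4175 -0.0509  0.325 ] psi 84.63 tilt [-8.e-04  5.e-04 -1.e+00] nut uv [290.  177.2] flange mid [290.2 191. ] [(array([196.9, 201.7]), 0.95), (array([198.2, 232.1]), 0.95), (array([290.5, 178.5]), 0.85), (array([267.1, 230.5]), 0.8)]
```

```bash
python3 -m handwheel '0 0 0 0 0 8; 0 0 0 0 0 16; 0 0 0 0 0 20; 0 0 0 0 0 20'; python3 look.py 1
```

```text
clock: 8.8
eef_pos: [0.4175, -0.0511, 0.3253]
eef_rot: [0.22, 0.975, 0.0, -0.0]
contact_force: [0.5, 0.5, -7.6]
grip_width: 0.471
gripper_force: 63.4
1 [ 0.4174 -0.0512  0.3254] psi 64.72 tilt [-6.e-04  2.e-04 -1.e+00] nut uv [290.  177.2] flange mid [290.2 190.9] [(array([194.7, 231.5]), 0.81), (array([286.3, 176.5]), 0.68), (array([197.8, 197.2]), 0.56)]
```

```bash
python3 -m handwheel '0 0 0 0 0 8; 0 0 0 0 0 16; 0 0 0 0 0 20; 0 0 0 0 0 20'; python3 look.py 2
```

```text
clock: 9.3
eef_pos: [0.4173, -0.0515, 0.3256]
eef_rot: [0.386, 0.923, -0.0, -0.0]
contact_force: [1.0, 0.2, -7.4]
grip_width: 0.473
gripper_force: 63.4
2 [ 0.4173 -0.0515  0.3256] psi 44.75 tilt [-1.e-04  1.e-04 -1.e+00] nut uv [290.1 177.1] flange mid [290.3 190.9] [(array([289.9, 178.6]), 0.83), (array([197. , 235.6]), 0.72), (array([197. , 200.7]), 0.64)]
```

```bash
python3 -m handwheel '0 0 0 0 0 8; 0 0 0 0 0 16; 0 0 0 0 0 20; 0 0 0 0 0 20'; python3 look.py 3; python3 - <<'E'
import cv2,numpy as np
T=[]
for i in range(4):
    im=cv2.imread(f"pics/v{i}.png");u,v=np.load(f"pics/v{i}.npy")[:2].astype(int)
    T.append(cv2.resize(im[v-38:v+37,u-50:u+50],None,fx=4,fy=4,interpolation=cv2.INTER_CUBIC))
cv2.imwrite("pics/c8.png",np.vstack([np.hstack(T[:2]),np.hstack(T[2:])]))
E
```

```text
clock: 9.8
eef_pos: [0.4172, -0.0517, 0.3257]
eef_rot: [0.54, 0.842, -0.0, -0.0]
contact_force: [-0.2, 1.0, -7.2]
grip_width: 0.471
gripper_force: 63.4
3 [ 0.4172 -0.0517  0.3257] psi 24.77 tilt [-0.  0. -1.] nut uv [290.1 177.2] flange mid [290.3 190.9] [(array([269.5, 230. ]), 0.85), (array([196.1, 231.5]), 0.82), (array([195.2, 204.1]), 0.75), (array([287.8, 178.3]), 0.7)]
```

View pics/c8.png

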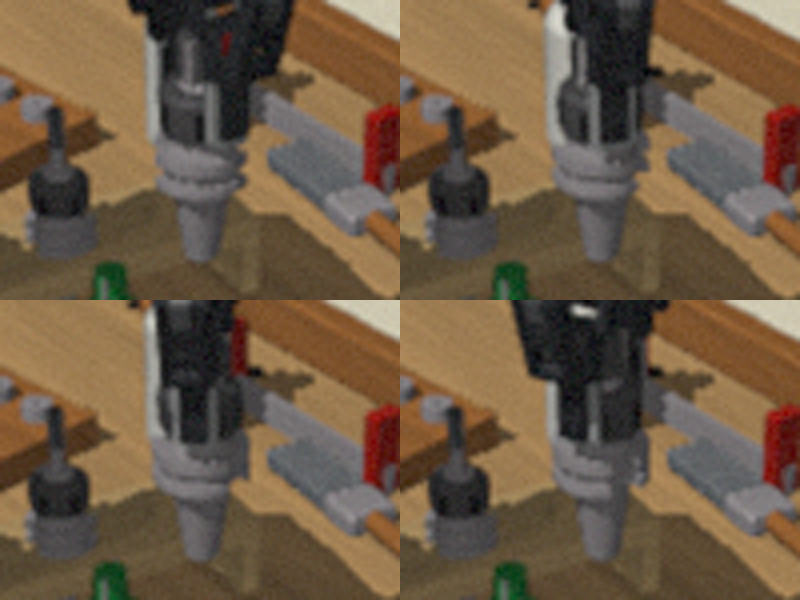

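The slot seems to come in at the flange's right edge (frame 3, around side px ~(300,195)) as the hand turns. I'll keep turning to bring it to the front.

```bash
python3 -m handwheel '0 0 0 0 0 8; 0 0 0 0 0 16; 0 0 0 0 0 24; 0 0 0 0 0 24'; python3 look.py 4
```

```text
clock: 10.3
eef_pos: [0.4172, -0.0517, 0.3257]
eef_rot: [0.703, 0.711, 0.0, -0.0]
contact_force: [0.5, 0.4, -5.8]
grip_width: 0.47
gripper_force: 63.4
4 [ 0.4172 -0.0517  0.3257] psi 0.85 tilt [ 0. -0. -1.] nut uv [290.1 177.2] flange mid [290.3 190.9] [(array([287.6, 178.6]), 0.84), (array([198.2, 200.5]), 0.82), (array([269.4, 230. ]), 0.8), (array([196.4, 230.4]), 0.68)]
```

```bash
python3 -m handwheel '0 0 0 0 0 8; 0 0 0 0 0 16; 0 0 0 0 0 24; 0 0 0 0 0 24'; python3 look.py 5
```

```text
clock: 10.8
eef_pos: [0.4172, -0.0517, 0.3257]
eef_rot: [0.835, 0.55, -0.0, -0.0]
contact_force: [0.1, 0.5, -8.2]
grip_width: 0.47
gripper_force: 63.4
5 [ 0.4172 -0.0517  0.3257] psi -23.09 tilt [-0.e+00  1.e-04 -1.e+00] nut uv [290.1 177.2] flange mid [290.3 190.9] [(array([198.1, 203.4]), 0.85), (array([286.8, 179.3]), 0.84), (array([195.9, 231.8]), 0.66), (array([226.3, 232.4]), 0.26)]
```

```bash
python3 -m handwheel '0 0 0 0 0 8; 0 0 0 0 0 16; 0 0 0 0 0 24; 0 0 0 0 0 24'; python3 look.py 6; python3 - <<'E'
import cv2,numpy as np
T=[]
for i in (3,4,5,6):
    im=cv2.imread(f"pics/v{i}.png");u,v=np.load(f"pics/v{i}.npy")[:2].astype(int)
    a=cv2.resize(im[v-13:v+24,u-20:u+20],None,fx=8,fy=8,interpolation=cv2.INTER_CUBIC)
    T.append(cv2.convertScaleAbs(a,alpha=1.6,beta=-60))
cv2.imwrite("pics/c9.png",np.vstack([np.hstack(T[:2]),np.hstack(T[2:])]))
E
```

```text
clock: 11.3
eef_pos: [0.4172, -0.0517, 0.3257]
eef_rot: [0.931, 0.364, 0.0, 0.0]
contact_force: [-0.4, -1.0, -6.8]
grip_width: 0.471
gripper_force: 63.4
6 [ 0.4172 -0.0517  0.3257] psi -47.06 tilt [-0.  0. -1.] nut uv [290.1 177.2] flange mid [290.3 190.9] [(array([287.9, 175.2]), 0.89), (array([267.2, 231.8]), 0.84), (array([197.2, 232.5]), 0.78), (array([196.9, 200. ]), 0.62)]
```

View pics/c9.png

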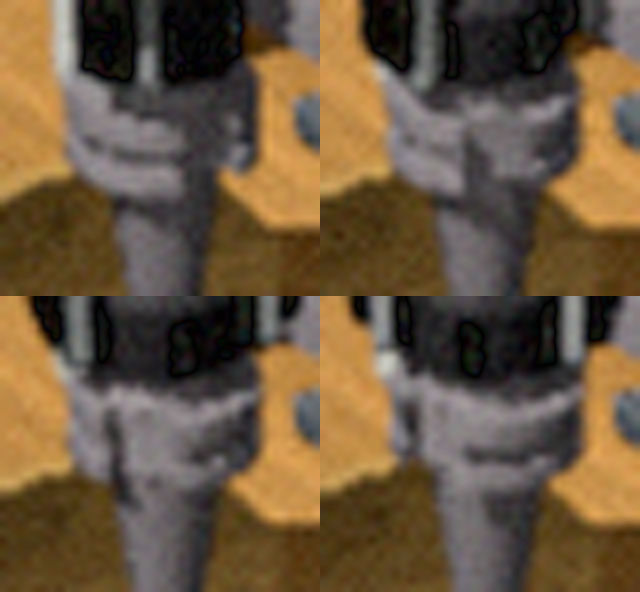

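```bash
cat > fit.py <<'E'
from h import *
c=ctrl.calibration("side");O=np.array(c["origin"]);Rc=rot(c["orientation"])
def sdf(p):
    x,y,z=p[...,0],p[...,1],p[...,2]; r=np.hypot(x,y)
    fl=np.maximum(r-.025,np.abs(z+.0315)-.0095)
    g=(.0055-np.abs(z+.0315))*.8-(.025-r)*.6           # V groove, approximate
    fl=np.maximum(fl,g)
    fl=np.maximum(fl,-np.maximum(np.abs(y)-.0085,.017-np.abs(x)))
    tp=np.maximum((r-(.016+(z+.041)*.0075/.047))*.98,np.abs(z+.0645)-.0235)
    nk=np.maximum(r-.0165,np.abs(z+.017)-.005); nut=np.maximum(r-.021,np.abs(z)-.012)
    return np.minimum(np.minimum(fl,tp),np.minimum(nk,nut))
def render(nut,phi,uv):
    q=cv2.undistortPoints(uv.reshape(-1,1,2).astype(float),np.array(c["mtx"]),np.array(c["D"]))[:,0]
    d=np.c_[q,np.ones(len(q))]@Rc.T; d/=np.linalg.norm(d,axis=1)[:,None]
    Z=R.from_euler('z',-phi).as_matrix(); o=Z@(O-nut); d=d@Z.T
    t=np.full(len(d),np.linalg.norm(o)-.12)
    for _ in range(60): t+=.9*sdf(o+t[:,None]*d)
    p=o+t[:,None]*d; h=(sdf(p)<.0006)&(p[:,2]<-.0225); e=1e-4
    n=np.stack([sdf(p+e*a)-sdf(p-e*a) for a in np.eye(3)],1); n/=np.linalg.norm(n,axis=1)[:,None]+1e-12
    return h,n@Z
F=[]
for i in range(7):
    a=np.load(f"pics/v{i}.npy"); g=cv2.cvtColor(cv2.imread(f"pics/v{i}.png"),cv2.COLOR_BGR2GRAY).astype(float)
    F.append((g,a[2:5]+[0,0,.0285],np.arctan2(a[6],a[5]),a[:2]))
res=[]
for dv in(0,1,2):
  for deg in range(0,180,4):
    A=[];y=[]
    for g,nut,psi,uv0 in F:
        U,V=np.meshgrid(np.arange(int(uv0[0])-15,int(uv0[0])+17),np.arange(int(uv0[1])-9,int(uv0[1])+14))
        uv=np.c_[U.ravel(),V.ravel()]; h,n=render(nut,psi+np.radians(deg),uv-[0,dv])
        b=np.c_[np.ones(h.sum()),n[h],n[h]**2][:,:6]; A.append(b); y.append(g[uv[h,1],uv[h,0]])
    A=np.vstack(A);y=np.hstack(y);r=y-A@np.linalg.lstsq(A,y,rcond=None)[0]
    res.append((np.mean(np.minimum(np.abs(r),30)),dv,deg,len(y)))
for dv in(0,1,2):
    q=sorted(x for x in res if x[1]==dv)[:4];print([(round(a,2),b,d,n) for a,b,d,n in q])
E
time python3 fit.py
```

```text
[(np.float64(12.66), 0, 60, 1645), (np.float64(12.72), 0, 64, 1640), (np.float64(12.84), 0, 56, 1646), (np.float64(13.09), 0, 52, 1645)]
[(np.float64(12.79), 1, 60, 1559), (np.float64(12.92), 1, 56, 1560), (np.float64(12.94), 1, 64, 1554), (np.float64(13.24), 1, 52, 1559)]
[(np.float64(13.12), 2, 56, 1465), (np.float64(13.22), 2, 48, 1464), (np.float64(13.24), 2, 60, 1464), (np.float64(13.25), 2, 52, 1464)]
real	0m3.811s
user	0m5.060s
sys	0m0.069s
```

```bash
cat > sp.py <<'E'
from h import *
from scipy.optimize import minimize
from scipy.ndimage import map_coordinates
np.set_printoptions(precision=4,suppress=True)
th=np.linspace(0,2*np.pi,180,endpoint=False)
for cam in("top","side"):
    g=cv2.GaussianBlur(cv2.cvtColor(cv2.imread(f"pics/{cam}0.png"),cv2.COLOR_BGR2GRAY).astype(np.float32),(3,3),0)
    I=lambda P:map_coordinates(g,proj(cam,P)[:,::-1].T,order=1)
    ring=lambda c,r,z:np.c_[c[0]+r*np.cos(th),c[1]+r*np.sin(th),np.full(180,z)]
    f=lambda c:-np.mean(np.clip(I(ring(c,.0305,.062))-I(ring(c,.0355,.062)),-20,60))
    best=min(((f((x,y)),x,y) for x in np.arange(.552,.576,.001) for y in np.arange(.010,.034,.001)))
    print(cam,"face",best)
    a,b=np.meshgrid(np.linspace(.020,.029,8),np.linspace(-.0065,.0065,9)); out=[]
    for c in [(best[1]+i,best[2]+j) for i in(-.002,0,.002) for j in(-.002,0,.002)]:
      for d in range(40,150,1):
        t=np.radians(d);v=0
        for s in(1,-1):
            x=c[0]+s*(a*np.cos(t)-b*np.sin(t));y=c[1]+s*(a*np.sin(t)+b*np.cos(t))
            v+=I(np.c_[x.ravel(),y.ravel(),np.full(x.size,.07)]).mean()
        out.append((v,d,c))
    print(sorted(out)[:5])
k=[atz("side",u,.07) for u in((312.5,249.3),(330.8,255.))];d=k[0]-k[1];print(k,(k[0]+k[1])/2,np.degrees(np.arctan2(d[1],d[0])))
E
python3 sp.py
```

```text
top face (np.float32(-22.841208), np.float64(0.56), np.float64(0.018999999999999993))Traceback (most recent call last):
  File "sp.py", line 19, in <module>
    v+=I(np.c_[x.ravel(),y.ravel(),np.full(x.size,.07)]).mean()
       ~^^^^^^^^^^^^^^^^^^^^^^^^^^^^^^^^^^^^^^^^^^^^^^^^
  File "sp.py", line 8, in <lambda>
    I=lambda P:map_coordinates(g,proj(cam,P)[:,::-1].T,order=1)
                                 ~~~~^^^^^^^
  File "h.py", line 13, in proj
    c=ctrl.calibration(cam); Rm=rot(c["orientation"])
ValueError: time passes only in moves, steps and waits
```

```bash
sed -i 's/^def ray/import functools\n_cal=functools.lru_cache(None)(lambda cam: ctrl.calibration(cam))\ndef ray/; s/c=ctrl.calibration(cam)/c=_cal(cam)/' h.py; python3 sp.py
```

```text
top face (np.float32(-22.841208), np.float64(0.56), np.float64(0.018999999999999993))
[(np.float32(115.701775), 111, (np.float64(0.56), np.float64(0.018999999999999993))), (np.float32(115.91934), 110, (np.float64(0.56), np.float64(0.018999999999999993))), (np.float32(116.0518), 112, (np.float64(0.56), np.float64(0.018999999999999993))), (np.float32(116.57465), 109, (np.float64(0.56), np.float64(0.018999999999999993))), (np.float32(116.85857), 113, (np.float64(0.56), np.float64(0.018999999999999993)))]
side face (np.float32(-5.260881), np.float64(0.559), np.float64(0.016999999999999994))
[(np.float32(109.11345), 112, (np.float64(0.559), np.float64(0.014999999999999994))), (np.float32(109.188965), 111, (np.float64(0.559), np.float64(0.014999999999999994))), (np.float32(109.2337), 113, (np.float64(0.559), np.float64(0.014999999999999994))), (np.float32(109.5598), 110, (np.float64(0.559), np.float64(0.014999999999999994))), (np.float32(109.612076), 114, (np.float64(0.559), np.float64(0.014999999999999994)))]
[array([0.55  , 0.0373, 0.07  ]), array([ 0.5702, -0.0094,  0.07  ])] [0.5601 0.0139 0.07  ] 113.36617405493438
```

```bash
python3 -m handwheel '0.02 0.006 0 0 0 -8; 0.045 0.0135 0 0 0 -16; 0.075 0.0225 0 0 0 -24; 0.105 0.0315 0 0 0 -32; 0.13 0.039 0 0 0 -40; 0.145 0.0435 0 0 0 -48; 0.1523 0.0459 0 0 0 -56; 0.1523 0.0459 0 0 0 -64' && python3 -m handwheel '0 0 0.01 0 0 -8; 0 0 0.03 0 0 -16; 0 0 0.05 0 0 -24; 0 0 0.07 0 0 -32; 0 0 0.09 0 0 -33.5; 0 0 0.1 0 0 -33.5; 0 0 0.1 0 0 -33.5; 0 0 0.1 0 0 -33.5'; cat > st.py <<'E'
from h import *
np.set_printoptions(precision=4,suppress=True)
s=ctrl.read_state();Rt=rot(s["eef_rot"]);C=np.array([.560,.0185])
print("psi",np.degrees(np.arctan2(Rt[1,1],Rt[0,1])).round(2),"axis",Rt[:,2],"pos",s["eef_pos"],"to centre (tool)",Rt.T@np.r_[C-s["eef_pos"][:2],0],"F",s["contact_force"],"M",s["ft_torque"],s["joint_positions"])
E
python3 st.py
```

```text
clock: 12.2
eef_pos: [0.5614, 0.0181, 0.3251]
eef_rot: [0.593, 0.805, -0.0, -0.0]
contact_force: [-1.3, -0.9, -7.2]
grip_width: 0.47
gripper_force: 63.4
clock: 13.0
eef_pos: [0.5609, 0.0175, 0.2263]
eef_rot: [0.341, 0.94, 0.0, 0.0]
contact_force: [1.5, 0.5, -6.9]
grip_width: 0.47
gripper_force: 63.4
psi 50.1 axis [ 0.0006  0.     -1.    ] pos [0.5609 0.0175 0.2263] to centre (tool) [ 0.0013  0.0002 -0.    ] F [ 1.5301  0.4989 -6.8953] M [-0.0051 -0.0724  0.0146] [ 0.0285  0.2445  1.7619  0.      1.1346 -0.846 ]
```

```bash
python3 -m handwheel '0.0013 0 0.03 0 0 0; 0.0013 0 0.06 0 0 0; 0.0013 0 0.08 0 0 0; 0.0013 0 0.1 0 0 0; 0.0013 0 0.115 0 0 0; 0.0013 0 0.125 0 0 0; 0.0013 0 0.131 0 0 0; 0.0013 0 0.131 0 0 0';python3 st.py; python3 - <<'E'
from h import *
S=snap("side","p1")
a=cv2.resize(S[200:280,280:380,::-1],None,fx=7,fy=7,interpolation=2);cv2.imwrite("pics/c10.png",a)
E
```

```text
clock: 13.8
eef_pos: [0.5603, 0.0184, 0.095]
eef_rot: [0.342, 0.94, 0.0, 0.001]
contact_force: [0.4, 0.5, -7.1]
grip_width: 0.469
gripper_force: 63.3
psi 50.06 axis [ 0.0014  0.0002 -1.    ] pos [0.5603 0.0184 0.095 ] to centre (tool) [ 0.0003 -0.0001 -0.    ] F [ 0.4177  0.4951 -7.0744] M [ 0.0693 -0.1821  0.0048] [ 0.03    0.4005  1.8751  0.0002  0.8645 -0.8438]
```

```bash
python3 -m handwheel '0 0 0.004 0 0 0; 0 0 0.007 0 0 0; 0 0 0.0095 0 0 0; 0 0 0.0095 0 0 0';python3 st.py;  python3 -m handwheel '0 0 0.001 0 0 0; 0 0 0.002 0 0 0; 0 0 0.003 0 0 0; 0 0 0.003 0 0 0';python3 st.py
```

```text
clock: 14.25
eef_pos: [0.5612, 0.0188, 0.0857]
eef_rot: [0.342, 0.94, 0.001, 0.002]
contact_force: [5.8, 4.7, -8.4]
grip_width: 0.47
gripper_force: 63.4
psi 50.04 axis [ 0.0037  0.0008 -1.    ] pos [0.5612 0.0188 0.0857] to centre (tool) [ 0.0008 -0.001  -0.    ] F [ 5.8185  4.7164 -8.3942] M [ 0.7447 -1.1325  0.0242] [ 0.0304  0.414   1.8804  0.0009  0.8435 -0.8436]
clock: 14.65
eef_pos: [0.5617, 0.0189, 0.0831]
eef_rot: [0.342, 0.94, 0.001, 0.002]
contact_force: [5.5, 4.9, -5.7]
grip_width: 0.471
gripper_force: 63.6
psi 50.04 axis [ 0.0045  0.001  -1.    ] pos [0.5617 0.0189 0.0831] to centre (tool) [ 0.001  -0.0014 -0.    ] F [ 5.4521  4.8618 -5.6708] M [ 0.8741 -1.1776  0.044 ] [ 0.0305  0.4179  1.8817  0.0011  0.8375 -0.8437]
```

```bash
python3 -m handwheel '-0.0005 0.002 0 0 0 0; -0.0005 0.002 0 0 0 0; -0.0005 0.002 0 0 0 0';python3 st.py
```

```text
clock: 14.95
eef_pos: [0.5616, 0.0197, 0.0824]
eef_rot: [0.342, 0.94, 0.0, 0.0]
contact_force: [4.3, 2.2, -5.0]
grip_width: 0.472
gripper_force: 63.5
psi 50.05 axis [ 0.0011  0.0002 -1.    ] pos [0.5616 0.0197 0.0824] to centre (tool) [ 0.0005 -0.0019 -0.    ] F [ 4.2691  2.1962 -4.9926] M [ 0.4813 -0.6949 -0.0037] [ 0.0322  0.4204  1.8794  0.0003  0.8407 -0.8416]
```

```bash
python3 -m handwheel '-0.0007 0.0015 0 0 0 0; -0.0007 0.0015 0.0005 0 0 0; -0.0007 0.0015 0.001 0 0 0; -0.0007 0.0015 0.001 0 0 0';python3 st.py
```

```text
clock: 15.35
eef_pos: [0.5624, 0.0202, 0.0809]
eef_rot: [0.342, 0.94, -0.0, -0.0]
contact_force: [2.1, 0.8, -7.4]
grip_width: 0.47
gripper_force: 63.7
psi 50.05 axis [-0.0005 -0.     -1.    ] pos [0.5624 0.0202 0.0809] to centre (tool) [ 0.0007 -0.0028  0.    ] F [ 2.1435  0.8053 -7.427 ] M [ 0.0996 -0.4216  0.0015] [ 0.0332  0.4243  1.8774 -0.      0.8404 -0.8404]
```

```bash
python3 -m handwheel '-0.0006 0.0007 0.0005 0 0 0; -0.0006 0.0007 0.001 0 0 0; -0.0006 0.0007 0.0015 0 0 0; -0.0006 0.0007 0.002 0 0 0; -0.0006 0.0007 0.002 0 0 0';python3 st.py
```

```text
clock: 15.85
eef_pos: [0.5632, 0.0203, 0.079]
eef_rot: [0.342, 0.94, -0.0, -0.0]
contact_force: [0.6, 0.3, -7.5]
grip_width: 0.47
gripper_force: 63.6
psi 50.05 axis [-0.0005 -0.0001 -1.    ] pos [0.5632 0.0203 0.079 ] to centre (tool) [ 0.0013 -0.0035  0.    ] F [ 0.5626  0.3016 -7.5225] M [ 0.0348 -0.0034  0.0263] [ 0.0334  0.4282  1.8765 -0.0001  0.8374 -0.8402]
```

```bash
python3 -m handwheel '0 0 0.0005 0 0 0; 0 0 0.001 0 0 0; 0 0 0.0015 0 0 0; 0 0 0.002 0 0 0; 0 0 0.002 0 0 0';python3 st.py
```

```text
clock: 16.35
eef_pos: [0.5634, 0.0204, 0.0771]
eef_rot: [0.342, 0.94, -0.0, -0.0]
contact_force: [-0.2, -0.2, -7.4]
grip_width: 0.469
gripper_force: 63.6
psi 50.06 axis [-0.0001  0.     -1.    ] pos [0.5634 0.0204 0.0771] to centre (tool) [ 0.0014 -0.0036  0.    ] F [-0.2278 -0.249  -7.4372] M [ 0.0003  0.0029 -0.0113] [ 0.0335  0.431   1.8774  0.      0.8333 -0.8402]
```

```bash
python3 -m handwheel '0 0 0.0005 0 0 0; 0 0 0.001 0 0 0; 0 0 0.0015 0 0 0; 0 0 0.002 0 0 0; 0 0 0.002 0 0 0';python3 st.py
```

```text
clock: 16.85
eef_pos: [0.5634, 0.0203, 0.0751]
eef_rot: [0.342, 0.94, -0.0, -0.0]
contact_force: [0.4, -1.6, -7.1]
grip_width: 0.472
gripper_force: 63.5
psi 50.06 axis [-0.0001 -0.0001 -1.    ] pos [0.5634 0.0203 0.0751] to centre (tool) [ 0.0015 -0.0036  0.    ] F [ 0.3925 -1.5837 -7.0768] M [-0.2116  0.0262 -0.0406] [ 0.0334  0.434   1.8784 -0.0002  0.8293 -0.8402]
```

```bash
python3 -m handwheel '0 0 0.0004 0 0 0; 0 0 0.0008 0 0 0; 0 0 0.001 0 0 0; 0 0 0.001 0 0 0';python3 st.py; python3 -m handwheel '0 0 0.0004 0 0 0; 0 0 0.0008 0 0 0; 0 0 0.001 0 0 0; 0 0 0.001 0 0 0';python3 st.py
```

```text
clock: 17.25
eef_pos: [0.5636, 0.0202, 0.0747]
eef_rot: [0.342, 0.94, -0.0, 0.0]
contact_force: [-2.3, -3.0, 4.3]
grip_width: 0.471
gripper_force: 64.6
psi 50.06 axis [ 0.0003 -0.0003 -1.    ] pos [0.5636 0.0202 0.0747] to centre (tool) [ 0.0017 -0.0036 -0.    ] F [-2.3411 -3.0366  4.3111] M [-0.6012  0.6457 -0.0238] [ 0.0333  0.4346  1.8786 -0.0004  0.8281 -0.8402]
clock: 17.65
eef_pos: [0.5636, 0.0202, 0.0747]
eef_rot: [0.342, 0.94, -0.0, 0.0]
contact_force: [-7.7, -2.7, 15.4]
grip_width: 0.472
gripper_force: 65.7
psi 50.06 axis [ 0.0005 -0.0002 -1.    ] pos [0.5636 0.0202 0.0747] to centre (tool) [ 0.0017 -0.0036 -0.    ] F [-7.6505 -2.6703 15.4344] M [-0.6393  1.3283 -0.0299] [ 0.0333  0.4346  1.8787 -0.0004  0.8278 -0.8402]
```

It came to a firm stop at TCP z 0.0747, against 0.0745 predicted for fully home. I'll relax the load, let go and rise.

```bash
python3 -m handwheel '0.0007 -0.0007 -0.0015 0 0 0; 0.0007 -0.0007 -0.0015 0 0 0' && python3 -m handwheel '0 0 0 0 0 0; 0 0 0 0 0 0; 0 0 0 0 0 0; 0 0 0 0 0 0; 0 0 0 0 0 0' -1 30; python3 st.py; python3 -m handwheel '0 0 -0.03 0 0 0; 0 0 -0.07 0 0 0; 0 0 -0.11 0 0 0; 0 0 -0.15 0 0 0; 0 0 -0.18 0 0 0; 0 0 -0.18 0 0 0'
```

```text
clock: 17.85
eef_pos: [0.5631, 0.0202, 0.0748]
eef_rot: [0.342, 0.94, 0.0, 0.001]
contact_force: [0.3, -3.4, -2.2]
grip_width: 0.468
gripper_force: 63.7
clock: 18.35
eef_pos: [0.5626, 0.0204, 0.0747]
eef_rot: [0.342, 0.94, 0.0, 0.0]
contact_force: [-0.3, 0.1, -0.6]
grip_width: 0.998
gripper_force: 0.0
psi 50.06 axis [ 0.0001  0.0001 -1.    ] pos [0.5626 0.0204 0.0747] to centre (tool) [ 0.0008 -0.0031 -0.    ] F [-0.3248  0.1334 -0.5693] M [ 0.0151 -0.0201 -0.0401] [ 0.0335  0.4334  1.8807  0.0001  0.8274 -0.8403]
clock: 18.95
eef_pos: [0.565, 0.0204, 0.2595]
eef_rot: [0.342, 0.94, 0.002, 0.004]
contact_force: [0.9, 0.5, -0.6]
grip_width: 1.003
gripper_force: 0.0
```

```bash
cat > v.py <<'E'
from h import *
np.set_printoptions(precision=4,suppress=True)
S=snap("side","q1");T=snap("top","q1t")
H=dict(holder_nut=.103,holder_flange=.062,plunger_tip=.132,gauge_knob=.092)
for cam in("side","top"):
  for t,z in H.items():
    for r in ctrl.pinpoint(cam,t)[:5]: print(cam,t,np.round(r["uv"],1),round(r["confidence"],2),atz(cam,r["uv"],z))
C=[.5634,.0203]
print("cutter top exp",proj("side",[*C,.142]),proj("side",[*C,.072]))
s=ctrl.read_state();print(s["eef_pos"],s["contact_force"],s["joint_positions"])
r=lambda im,f:cv2.resize(im[:,:,::-1],None,fx=f,fy=f,interpolation=2)
cv2.imwrite("pics/c11.png",np.hstack([r(S[210:290,290:390],4),r(T[180:260,290:390],4)]))
E
python3 v.py
```

```text
side holder_nut [195.4 231.2] 0.94 [0.3391 0.2431 0.103 ]
side holder_nut [269.6 231.6] 0.8 [0.4841 0.1271 0.103 ]
side holder_nut [196.8 200.8] 0.8 [0.4163 0.3727 0.103 ]
side holder_nut [319.5 241.6] 0.69 [0.5543 0.016  0.103 ]
side holder_nut [318.6 265.1] 0.23 [ 0.4919 -0.0566  0.103 ]
side holder_flange [322.6 253.8] 0.9 [0.5647 0.0154 0.062 ]
side holder_flange [268.9 247.3] 0.74 [0.4759 0.1209 0.062 ]
side holder_flange [201.6 210.4] 0.56 [0.4321 0.3822 0.062 ]
side holder_flange [198.1 240.6] 0.55 [0.3502 0.2576 0.062 ]
side holder_flange [319.  323.4] 0.31 [ 0.3964 -0.1753  0.062 ]
side plunger_tip [318.8 251.2] 0.73 [ 0.5011 -0.0454  0.132 ]
side plunger_tip [339.3 248. ] 0.48 [ 0.5466 -0.0649  0.132 ]
side gauge_knob [379.4 301.4] 0.67 [ 0.5216 -0.2274  0.092 ]
top holder_nut [117.9 273.3] 0.89 [0.4249 0.392  0.103 ]
top holder_nut [181.2 315.7] 0.8 [0.3418 0.2558 0.103 ]
top holder_nut [177.8 262.9] 0.66 [0.4487 0.2691 0.103 ]
top holder_nut [297.1 213.4] 0.55 [0.5571 0.0259 0.103 ]
top holder_flange [126.5 269.6] 0.94 [0.4362 0.3911 0.062 ]
top holder_flange [183.7 311.2] 0.72 [0.3506 0.2621 0.062 ]
top holder_flange [304.6 213.9] 0.68 [0.5652 0.0103 0.062 ]
top plunger_tip [299.7 223. ] 0.37 [0.531  0.0196 0.132 ]
top gauge_knob [420.6 233. ] 0.6 [ 0.5219 -0.2375  0.092 ]
cutter top exp [[321.5117 226.1972]] [[320.9977 249.8204]]
[0.5622 0.0203 0.2539] [0.2525 0.1266 1.591 ] [ 0.0334  0.2223  1.7266  0.      1.1939 -0.8403]
```

View pics/c11.png

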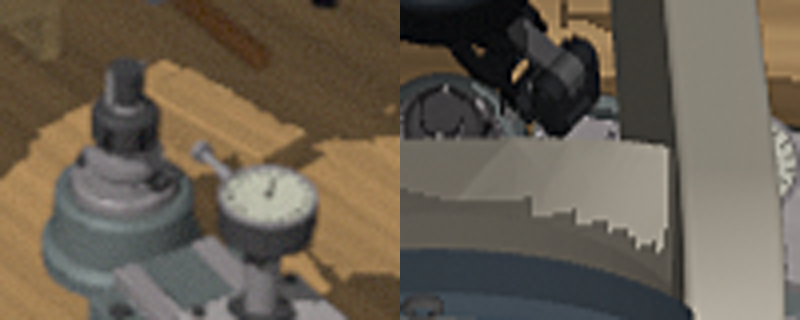

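The side crop shows the holder standing upright and seated, with a key visible in its slot. The cutter top is at px (321,225.5), against 226.2 predicted for home. The plunger tip is clear. Next is the knob.

```bash
python3 -m handwheel '-0.018 -0.03 0 0 0 -5; -0.04 -0.067 0 0 0 -12; -0.063 -0.104 0 0 0 -19; -0.086 -0.142 0 0 0 -26; -0.108 -0.18 0 0 0 -30; -0.125 -0.208 0 0 0 -30; -0.1327 -0.2209 0 0 0 -30; -0.1327 -0.2209 0 0 0 -30'; python3 - <<'E'
from h import *
np.set_printoptions(precision=4,suppress=True)
S=snap("side","k1");T=snap("top","k1t")
for cam in("side","top"):
    for t,z in(("gauge_knob",.092),("plunger_tip",.132)):
        for r in ctrl.pinpoint(cam,t)[:3]: print(cam,t,np.round(r["uv"],1),round(r["confidence"],2),atz(cam,r["uv"],z))
s=ctrl.read_state();Rt=rot(s["eef_rot"]);print(Rt[:,1],s["eef_pos"],Rt.T@(np.array([.5215,-.2325,.066])-s["eef_pos"]))
E
```

```text
clock: 20.25
eef_pos: [0.5221, -0.2357, 0.2544]
eef_rot: [0.088, 0.996, 0.0, -0.0]
contact_force: [0.5, 1.4, 0.3]
grip_width: 1.005
gripper_force: 0.0
side gauge_knob [379.6 301.6] 0.59 [ 0.5215 -0.2282  0.092 ]
side plunger_tip [321.4 251.7] 0.59 [ 0.5046 -0.0506  0.132 ]
side plunger_tip [316.8 270.7] 0.49 [ 0.4509 -0.0997  0.132 ]
side plunger_tip [338.  247.1] 0.46 [ 0.5467 -0.0603  0.132 ]
top gauge_knob [419.5 233.5] 0.83 [ 0.5208 -0.2351  0.092 ]
top gauge_knob [183.6 225.6] 0.44 [0.5289 0.265  0.092 ]
top plunger_tip [338.4 217.6] 0.46 [ 0.5436 -0.0588  0.132 ]
[0.1713 0.9852 0.0002] [ 0.5227 -0.2331  0.2547] [0.0013 0.0003 0.1887]
```

```bash
python3 -m handwheel '0.0013 0 0.03 0 0 0; 0.0013 0 0.065 0 0 0; 0.0013 0 0.1 0 0 0; 0.0013 0 0.13 0 0 0; 0.0013 0 0.155 0 0 0; 0.0013 0 0.17 0 0 0; 0.0013 0 0.182 0 0 0; 0.0013 0 0.182 0 0 0' && python3 -m handwheel '0 0 0 0 0 0; 0 0 0 0 0 0; 0 0 0 0 0 0; 0 0 0 0 0 0; 0 0 0 0 0 0; 0 0 0 0 0 0; 0 0 0 0 0 0' 1 30
```

```text
clock: 21.35
eef_pos: [0.5207, -0.2335, 0.0717]
eef_rot: [0.086, 0.996, 0.0, -0.001]
contact_force: [0.7, -0.8, -0.1]
grip_width: 0.998
gripper_force: 0.0
clock: 22.05
eef_pos: [0.522, -0.2313, 0.0737]
eef_rot: [0.087, 0.996, 0.002, 0.0]
contact_force: [2.8, 16.8, 9.9]
grip_width: 0.219
gripper_force: 31.1
```

```bash
python3 -m handwheel '0 0.006 0 0 0 0; 0 0.016 0 0 0 0; 0 0.028 0 0 0 0; 0 0.04 0 0 0 0; 0 0.052 0 0 0 0; 0 0.062 0 0 0 0; 0 0.07 0 0 0 0; 0 0.07 0 0 0 0';cat > sl.py <<'E'
from h import *
s=ctrl.read_state();Rt=rot(s["eef_rot"]);y=Rt[:,1]
d=np.array([.5634,.0203])-s["eef_pos"][:2];print(s["eef_pos"],y,"along",d@y[:2],"slide",.255-d@y[:2],"lateral",d@Rt[:2,0],s["contact_force"],s["grip_width"])
E
python3 sl.py
```

```text
clock: 22.85
eef_pos: [0.5325, -0.1641, 0.0736]
eef_rot: [0.087, 0.996, 0.0, -0.001]
contact_force: [-5.9, 3.6, 11.8]
grip_width: 0.219
gripper_force: 31.3
[ 0.53250417 -0.16411495  0.07364108] [1.72413411e-01 9.85024564e-01 4.72936454e-04] along 0.18698011606734133 slide 0.06801988393265868 lateral 0.001362332289798455 [-5.89693692  3.63410408 11.81838024] 0.21889036035191095
```

```bash
python3 -m handwheel '0.001 0.003 0 0 0 0; 0.001 0.006 0 0 0 0; 0.001 0.0085 0 0 0 0; 0.001 0.0085 0 0 0 0; 0.001 0.0085 0 0 0 0; 0.001 0.0085 0 0 0 0';python3 sl.py
```

```text
clock: 23.45
eef_pos: [0.5337, -0.1567, 0.0737]
eef_rot: [0.087, 0.996, -0.0, 0.0]
contact_force: [-3.2, 0.7, 8.1]
grip_width: 0.218
gripper_force: 31.0
[ 0.53367999 -0.15671115  0.07367316] [ 1.72854301e-01  9.84947396e-01 -1.33332997e-04] along 0.17948389970225537 slide 0.07551610029774464 lateral 0.0013244875489957558 [-3.22374552  0.74273024  8.13930244] 0.21841125892959654
```

```bash
python3 -m handwheel '0.0005 0.001 0 0 0 0; 0.0005 0.0017 0 0 0 0; 0.0005 0.0017 0 0 0 0; 0.0005 0.0017 0 0 0 0';python3 sl.py; python3 -m handwheel '0 0 0 0 0 0; 0 0 0 0 0 0; 0 0 0 0 0 0; 0 0 0 0 0 0; 0 0 0 0 0 0' -1 30; python3 -m handwheel '0 0 -0.01 0 0 0; 0 0 -0.03 0 0 0; 0 0 -0.07 0 0 0; 0 0 -0.11 0 0 0; 0 0 -0.15 0 0 0; 0 0 -0.18 0 0 0; 0 0 -0.18 0 0 0'
```

```text
clock: 23.85
eef_pos: [0.5339, -0.1554, 0.0737]
eef_rot: [0.087, 0.996, -0.0, 0.001]
contact_force: [-2.7, -2.1, 7.7]
grip_width: 0.219
gripper_force: 30.8
[ 0.53391375 -0.1553954   0.07369822] [ 1.72664304e-01  9.84980481e-01 -7.00599804e-04] along 0.17814776388631579 slide 0.07685223611368422 lateral 0.001292791778658926 [-2.66713337 -2.06430905  7.65109045] 0.21941571933868245
clock: 24.35
eef_pos: [0.5335, -0.1548, 0.0726]
eef_rot: [0.087, 0.996, 0.0, -0.0]
contact_force: [0.3, -0.4, -0.4]
grip_width: 0.999
gripper_force: 0.0
clock: 25.05
eef_pos: [0.5359, -0.1555, 0.2582]
eef_rot: [0.087, 0.996, -0.001, 0.004]
contact_force: [0.6, -0.6, -0.1]
grip_width: 0.996
gripper_force: 0.0
```

```bash
python3 -m handwheel '0.03 -0.02 -0.02 0 0 0; 0.07 -0.04 -0.04 0 0 0; 0.11 -0.06 -0.05 0 0 0; 0.14 -0.08 -0.05 0 0 0; 0.15 -0.08 -0.05 0 0 0; 0.15 -0.08 -0.05 0 0 0; 0.15 -0.08 -0.05 0 0 0'; python3 - <<'E'
from h import *
np.set_printoptions(precision=4,suppress=True)
S=snap("side","e1");T=snap("top","e1t")
for cam in("side","top"):
    for t,z in(("gauge_knob",.092),("holder_nut",.103),("holder_flange",.062)):
        for r in ctrl.pinpoint(cam,t)[:5]:
            p=atz(cam,r["uv"],z)
            if np.hypot(p[0]-.55,p[1]+.07)<.15: print(cam,t,np.round(r["uv"],1),round(r["confidence"],2),p)
c=np.array([.5634,.0203]);y=np.array([.168,.986]);y/=np.linalg.norm(y)
for cam in("side","top"):
    a=cv2.imread(f"pics/{cam}0.png",0);b=cv2.imread(f"pics/{'e1' if cam=='side' else 'e1t'}.png",0)
    u0=proj(cam,[*(c-.155*y),.145])[0];i=np.round(u0).astype(int);w=12
    m=cv2.matchTemplate(b,a[i[1]-w:i[1]+w,i[0]-w:i[0]+w],cv2.TM_CCOEFF_NORMED);_,v,_,l=cv2.minMaxLoc(m)
    dx,dy=l
    sub=lambda q:.5*(q[0]-q[2])/(q[0]-2*q[1]+q[2])
    ux=dx+sub(m[dy,dx-1:dx+2])+w-i[0]+u0[0];uy=dy+sub(m[dy-1:dy+2,dx])+w-i[1]+u0[1]
    d=atz(cam,(ux,uy),.145)-atz(cam,u0,.145);print(cam,"match",round(v,2),"dial moved",d,d[:2]@y)
# dark needle angle about the dial centre
E
```

```text
clock: 25.75
eef_pos: [0.3726, -0.2075, 0.3027]
eef_rot: [0.087, 0.996, 0.0, 0.0]
contact_force: [-0.9, -0.4, -0.6]
grip_width: 0.997
gripper_force: 0.0
side gauge_knob [356.5 282.4] 0.77 [ 0.5272 -0.1482  0.092 ]
side holder_nut [322.  240.9] 0.7 [0.5611 0.0145 0.103 ]
side holder_flange [319.3 253.3] 0.92 [0.5596 0.0221 0.062 ]
top gauge_knob [384.5 228.4] 0.6 [ 0.5305 -0.16    0.092 ]
top gauge_knob [364.8 270.3] 0.39 [ 0.4408 -0.1175  0.092 ]
top holder_nut [300.3 214.4] 0.79 [0.5551 0.0191 0.103 ]
top holder_flange [301.2 213. ] 0.86 [0.5671 0.0177 0.062 ]
side match 0.74 dial moved [-0.0879 -0.3561  0.    ] -0.36585131862073544
top match 0.81 dial moved [0.0115 0.0751 0.    ] 0.07592987072586274
```

```bash
python3 -c "
from cell import ctrl
print(ctrl.hand_in())"
```

```text
the job is handed in; nothing more can be done
None
```

The job is handed in. The holder sits home in the spindle with the keys in its slots and is let go. The gauge slide is at about 0.077 m, so the plunger should be pressed in by about 4 mm; I worked that out from the arm's position and did not read it off the dial.

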